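# Turn the test lens over in its foam block

## Robot

A 6-joint arm with a two-finger parallel gripper is mounted at the origin on a cart in front of the work surface, level with it; the furniture and walls round the work are solid. World frame = base frame: x ahead of the robot, y to its left, z up, the work surface at z = 0. Lengths are in m, angles in rad, forces in N, time in s.
With the tool pointing down it reaches from about 0.275 to 0.975 m from the base axis. Payload 8.4 kg.
Tool frame: the origin (TCP) lies midway between the tips of the shut fingers; the grasp point (between the pads) lies behind it (ctrl.grip_depth is the z of the grasp point in the tool frame, in m); z points along the fingers, y is the line along which they close (so a half turn about z gives the same grasp; the last joint's range is limited). The gripper opens to 92 mm and grips with 3 to 60 N. Pads are 20 mm wide; open, the fingers measure 128 mm over their backs; the gripper's body (75 mm by 189 mm) begins 69 mm behind the grasp point.
Start: joints at [-1.299, 0.353, 1.633, -0, 1.155, -0.002], TCP at [0.169, -0.602, 0.183] pointing down, gripper open.
Joint ranges: [-2.63, 2.63], [-0.92, 2.1], [0.06, 2.66], [-1.3, 4.44], [0, 2.69], [-3.02, 3.02]. Speed limits (rad/s): [2.22, 2.22, 2.79, 3.14, 3.14, 3.14].

## Interface

Orientations are given as a unit quaternion [w, x, y, z].
In Python, from station import ctrl gives the robot as it stands. The module is installed in compiled form; this text tells all that it offers.
- The arm moves only by the tool drive_tool, never from a script. Its argument "targets" is a list that holds one entry, the list of rows, each a list of 7 numbers: the turn, a rotation vector about the tool's x, y, z in degrees, then the shift along the tool's x, y, z in cm, then the opening, from 0 (shut) to 1 (fully open). A call has 1 to 20 rows; each row shifts and turns the commanded pose from where the row before left it, along the tool's axes as they then stand; what a row does not reach is not made up. A row lasts 1/8 s, in which the tool goes at most 62.5 mm and 10.7 degrees, less where a joint would pass 70% of its speed; a pose out of reach is approached as far as the arm can. A call is refused whole if a number of a shift passes 6.25 or a number of a turn 10.7, either way. A call with a gripper value outside its range is refused whole. The fingers move at their own pace and stop on an object; the grip force is fixed at half the most. Time passes only in rows, so rows that do not move let the fingers close. It gives the time, the measured TCP pose, the force, the opening and the grip force at its end, in the units of the state.
- ctrl.observe(): the state, without advancing time (a new reading comes with each control period).
- ctrl.read_camera(name): name is "side" or "top"; returns a dict with "image" (420x560x3 uint8, blue, green, red), "K" (3x3 intrinsics, pixels), "view" (4x4, takes a point from world to camera coordinates). Camera axes: x right, y up, looking along -z (the intrinsics and any distortion apply to the point x, -y, -z); pixel columns grow to the right and rows downward; lengths in m; the calibration is good to about 2 mm. A picture is of the moment at which its call begins. There is no depth.
- ctrl.sign_off(): hands the job in; it is judged then, once.
The state is a dict: "t": time; "qpos": joint angles; "joint_velocities": joint speeds; "joint_torque": joint torques, N m; "eef_pos": TCP position; "tcp_rot": TCP orientation; "ft_force": force on the tool from outside, world axes, zero at the start; "torque": the same for the moment, N m; "gripper_width": finger opening in m; "grasp_force": force on a finger pad.
Only numpy, scipy, OpenCV 4.12 (cv2) and the standard library are available. Lean on these libraries where they do the work, as an engineer would, in place of code of your own. Each camera call takes 0.05 s, during which the arm holds its last target. There are 200 camera calls.

## Task

Pull the red-knobbed latch out to its stop so that it frees the white lens mount, and leave it out. Then, at the finger scoop, lift the mount's edge and tip the mount up out of its tight foam cutout and over onto the grey area beyond, orange back up. Slide it square up against the aluminium fence, let go, and do not disturb the other things lying about.

Things in the scene. Friction and masses are not known exactly. Their poses are not given: they have to be found in the camera images.
- foam_block: Black rigid foam block on an aluminium base, fixed to the worktop, foam top 41 mm up. Origin on the worktop; own x runs across (-97 to 64 mm), y lengthwise (-114 to 114), z up. From -y to +y: finger scoop, cutout with the mount (own y -71..1), flat top with grey sheet (1..92), fence (92..104 mm).
- cutout_floor (a point): Middle of the cutout's floor, 30 mm above the worktop, at the block's own x 0, y -35 mm. The cutout is a rectangular pocket 92 x 72 mm (own x, y), 11 mm deep. Axes as the block's.
- scoop_floor (a point): Point on the floor of the finger scoop, 3 mm above the worktop, at the block's own x 0, y -80 mm. The scoop is a channel 62 mm wide (own x -31..31), open above and at the block's -y side; it runs from y -114 to y -48 mm and so reaches 22 mm beneath the mount's -y edge, leaving 27 mm of height under the mount. Axes as the block's.
- fence_face (a point): Foot of the face of the aluminium fence that looks to the cutout (-y), middle of its length, at foam top height (block's own 0, 92, 41 mm). The fence is 120 mm long (own x), 16 mm high. Axes as the block's.
- latch (a joint): Sprung brass latch on the block's -x rim: 0 = over the mount's edge (8 mm overlap), 0.022 m = pulled out to its stop, along the block's own -x. A light spring pulls it back but its drag is greater, so it stays where it is left; pulling takes 2.5 to 3.5 N. It starts at 0 to 0.003. The mount cannot come out while it is closed.
- latch_knob (a point): Middle of the latch's upright red knob, 14 mm across, 16 mm high, its top 70.5 mm above the worktop; a thinner neck (9 mm) below it down to the brass tongue, whose top is 46.5 mm above the worktop. Moves with the latch; latch closed, it is at the block's own x -61, y -34 mm. Axes as the block's.
- mount_center (a point): Centre of the lens mount, a loose plate 90 x 70 x 12 mm (own x, y, z), 60 to 130 g, a round lens in both faces. Front white (own +z, up at the start), back orange. It starts in the cutout, 1 mm clearance all round, axes as the block's, top 1 mm proud of the foam. Turned over, its z points down; tipped up about its +y edge it falls over by itself once well past upright.
- mount_lift_edge (a point): Middle of the mount's -y edge (half-way through its thickness), over the finger scoop. Axes as the mount's.
- mount_far_edge (a point): Middle of the mount's opposite +y edge (half-way through its thickness), about which it tips, against the cutout's far wall. Axes as the mount's.
- screw_box: Blue screw assortment box, 65x98x23 mm, bystander. Origin: centre of its underside.
- lens_blank: Clear round uncut lens, 66 mm across, 9 mm high, bystander. Origin: centre of its underside.
- pen: Black pen, 145 mm, bystander. Origin: centre of its underside.
- screwdriver: Small blue screwdriver, 116 mm, bystander. Origin: centre of its underside.
- pliers: Red-handled pliers, 119 mm, bystander. Origin: centre of its underside.
- lens_mount: The lens mount again (see mount_center), origin in the middle of its orange back face, axes as the mount's.
Things that resemble listed ones, but are neither listed nor needed, are in the scene too. There is more than one size of the lens_mount; the job needs the larger.

How it is judged:
On the way, in this order (a step that is already met when the one before it is completed fails the run):
1. the latch is pulled out to its stop (at least 19 mm) (value of joint latch above 0.019 m), for 0.1 s.
2. the mount's scoop-side edge is lifted (65 mm above the worktop) with its far edge still in the cutout (height (world z) of mount_lift_edge above 0.065 m and height (world z) of mount_far_edge below 0.047 m), for 0.1 s.
3. the mount lies flat on the foam top, orange back up (angle between mount_center's own z axis and vertical above 3 rad and z of mount_center in the frame of foam_block between 0.043 and 0.051 m), for 0.2 s.
At the end, for the whole second after the job is handed in: The mount lies flat and still on the foam top, orange back up, its edge within 3.5 mm of the fence's face and square to it within 0.08 rad, its middle within 25 mm of the fence's middle along the fence; the latch is still out (at least 19 mm) (angle between mount_center's own z axis and vertical above 3.05 rad and z of mount_center in the frame of foam_block between 0.043 and 0.051 m and y of mount_center in the frame of fence_face between -0.0385 and -0.03 m and x of mount_center in the frame of fence_face between -0.025 and 0.025 m and angle between the x axis of mount_center and the x axis of foam_block, either way round below 0.08 rad and linear speed of lens_mount below 0.01 m/s and value of joint latch above 0.019 m); the robot touches nothing.
It fails at once if the screw box is moved by more than 30 mm (distance of screw_box from where it was at the start of the episode above 0.03 m).
It fails at once if the lens blank is moved by more than 30 mm (distance of lens_blank from where it was at the start of the episode above 0.03 m).
It fails at once if the pen is moved by more than 30 mm (distance of pen from where it was at the start of the episode above 0.03 m).
It fails at once if the screwdriver is moved by more than 30 mm (distance of screwdriver from where it was at the start of the episode above 0.03 m).
It fails at once if the pliers is moved by more than 30 mm (distance of pliers from where it was at the start of the episode above 0.03 m).
It also fails if it takes over 53 s, if anything falls off the work surface, if the arm or the gripper's body presses on something with over 40 N, if the wrist force passes 120 N, or if a joint passes its speed limit or range.

## Working session

There is one attempt and no reset: what is moved stays moved. The work goes in short steps, Python scripts to look and compute and a tool call to move; the robot and the scene stay as the last step left them, time stands still between calls to the robot, and variables do not carry over. Pictures are saved under pics/ and viewed, at most 10 in all, crops included, and the job is handed in when it is done.

Besides the shell and the picture viewer there is one more tool, called after ">>>" as a command line: name --argument value ..., lists and objects as JSON in quotes. drive_tool: Moves the arm, as the interface text tells. Its arguments: {"type":"object","properties":{"targets":{"type":"array"}},"required":["targets"]}

```bash
mkdir -p pics
python3 - <<'E'
from station import ctrl
import cv2,numpy as np
print(ctrl.grip_depth)
s=ctrl.observe();print({k:np.round(v,4) for k,v in s.items()})
for n in("top","side"):
    r=ctrl.read_camera(n);cv2.imwrite(f"pics/{n}0.png",r["image"]);print(n,r["K"],r["view"],r.keys())
E
```

```text
-0.0187
{'t': np.float64(0.0), 'qpos': array([-1.2994,  0.3536,  1.6342, -0.    ,  1.1552, -0.0024]), 'joint_velocities': array([-0.0014, -0.0006, -0.0006, -0.0005,  0.0001,  0.0004]), 'joint_torque': array([ 3.00000e-04, -5.93833e+01, -3.34221e+01,  6.95000e-02,
        2.33000e-02, -1.00000e-04]), 'eef_pos': array([ 0.1688, -0.6012,  0.1825]), 'tcp_rot': array([-7.000e-04,  9.906e-01,  1.365e-01, -1.000e-04]), 'ft_force': array([-0.7121, -0.2816, -0.0779]), 'torque': array([ 0.02  ,  0.0171, -0.0066]), 'grasp_force': np.float64(0.0), 'gripper_width': np.float64(0.0918)}
top [[538.76771085   0.         276.22966731]
 [  0.         538.76771085 210.43888694]
 [  0.           0.           1.        ]] [[-0.02047428 -0.99978978 -0.00109477  0.11049636]
 [ 0.97339405 -0.02018366  0.22824688 -0.47290069]
 [-0.22822099  0.00360755  0.97360267 -1.09379173]
 [ 0.          0.          0.          1.        ]] dict_keys(['image', 'K', 'view'])
side [[443.03834662   0.         272.15300751]
 [  0.         443.03834662 208.28480972]
 [  0.           0.           1.        ]] [[-0.95639926 -0.29136905 -0.02011283  0.48814201]
 [ 0.1225169  -0.46275907  0.87797702 -0.08200448]
 [-0.26512273  0.83723242  0.47828007 -1.04482257]
 [ 0.          0.          0.          1.        ]] dict_keys(['image', 'K', 'view'])
```

View pics/top0.png

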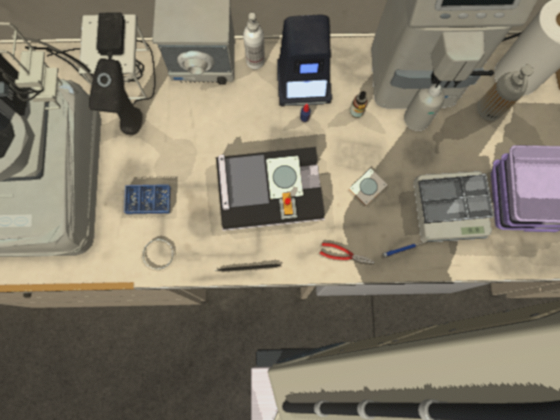

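View pics/side0.png

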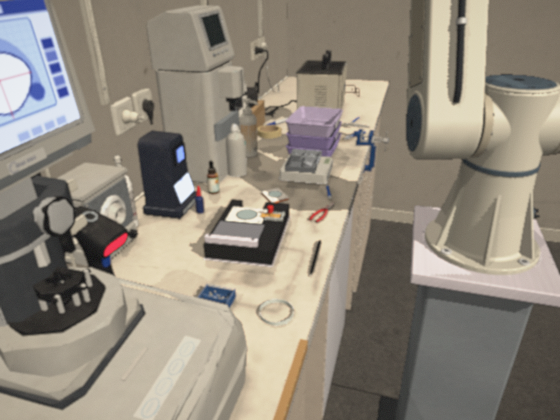

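The top view shows the foam block around (272,187), with the fence at its left end (222,182), the grey sheet at (248,180) and the scoop at (312,175).
- Candidates for the mount: the large white mount in the cutout at (285,178), and the smaller mount lying loose at (369,186). I choose the one in the cutout, since it is the larger and sits behind the latch.
- Candidates for the red knob: the latch at (288,200), the red bottle cap at (306,112), and the red pliers handles at (337,250). I choose (288,200).

I'll check both choices in one close crop.

```bash
cat > h.py <<'E'
from station import ctrl
import cv2,numpy as np
def ray(r,px):
    K,V=r["K"],r["view"];R,t=V[:3,:3],V[:3,3]
    d=np.array([(px[0]-K[0,2])/K[0,0],-(px[1]-K[1,2])/K[1,1],-1.])
    return -R.T@t,R.T@d
def onz(r,px,z):
    o,d=ray(r,px);return o+d*(z-o[2])/d[2]
def proj(r,P):
    c=r["view"][:3,:3]@np.asarray(P)+r["view"][:3,3]
    return r["K"][0,0]*c[0]/-c[2]+r["K"][0,2], r["K"][1,1]*-c[1]/-c[2]+r["K"][1,2]
E
python3 - <<'E'
from h import *
im=cv2.imread("pics/top0.png");c=im[135:240,205:335];cv2.imwrite("pics/crop.png",cv2.resize(c,None,fx=5.5,fy=5.5,interpolation=cv2.INTER_CUBIC))
r=ctrl.read_camera("top");rs=ctrl.read_camera("side")
def blobs(r,m,roi):
    x0,y0,x1,y1=roi
    q=np.zeros_like(m);q[y0:y1,x0:x1]=m[y0:y1,x0:x1]
    n,l,s,c=cv2.connectedComponentsWithStats(q)
    return [(s[i],c[i].round(1),cv2.minAreaRect(np.argwhere(l==i)[:,::-1].astype(np.float32))) for i in range(1,n) if s[i][4]>15]
for nm,rr,roi in(("top",r,(210,140,330,235)),("side",rs,(200,190,300,270))):
    h=cv2.cvtColor(rr["image"],cv2.COLOR_BGR2HSV)
    red=((h[...,0]<6)|(h[...,0]>174))&(h[...,1]>170)&(h[...,2]>100)
    wh=(h[...,1]<60)&(h[...,2]>165)
    print(nm,"red",blobs(rr,red.astype(np.uint8),roi));print("white",blobs(rr,wh.astype(np.uint8),roi))
E
```

```text
top red [(array([286, 198,   5,   6,  21], dtype=int32), array([287.6, 200.7]), ((288.0, 200.5), (4.0, 5.0), 0.0))]
white [(array([217, 154,  12,  55, 286], dtype=int32), array([223., 181.]), ((223.05072021484375, 180.9359588623047), (54.678104400634766, 6.260146617889404), 83.36748504638672)), (array([267, 156,  36,  42, 785], dtype=int32), array([284. , 176.1]), ((284.2682800292969, 176.91464233398438), (39.42405700683594, 32.13557434082031), 83.6598129272461)), (array([310, 163,  10,  13,  90], dtype=int32), array([314.4, 169.8]), ((314.1692810058594, 169.35385131835938), (11.65926456451416, 9.178570747375488), 82.87498474121094)), (array([275, 168,  19,  18, 233], dtype=int32), array([284. , 176.4]), ((284.2500305175781, 176.25001525878906), (17.677669525146484, 16.970561981201172), 45.0)), (array([210, 171,   6,  13,  34], dtype=int32), array([212.4, 178.4]), ((212.5, 177.0), (12.0, 5.0), 90.0)), (array([210, 187,   6,  10,  19], dtype=int32), array([213.3, 191.7]), ((213.1000213623047, 191.29998779296875), (10.11928653717041, 3.1622774600982666), 71.56504821777344)), (array([21
[... 625 characters left out ...]
, ((260.2000427246094, 232.9000244140625), (3.5777084827423096, 10.28591251373291), 63.43495178222656))]
side red [(array([267, 205,   7,   8,  34], dtype=int32), array([270.1, 208.2]), ((270.3448486328125, 208.36207580566406), (7.242117881774902, 5.199469089508057), 68.19859313964844))]
white [(array([ 200,  190,   87,   48, 1804], dtype=int32), array([236.7, 205.5]), ((243.0, 213.5), (86.0, 47.0), 0.0)), (array([ 200,  208,  100,   62, 1687], dtype=int32), array([269. , 251.5]), ((249.5, 238.5), (61.0, 99.0), 90.0)), (array([204, 233,  54,  14, 450], dtype=int32), array([230.9, 239.5]), ((230.34071350097656, 239.64584350585938), (53.33149719238281, 9.054473876953125), 5.5275397300720215))]
```

View pics/crop.png

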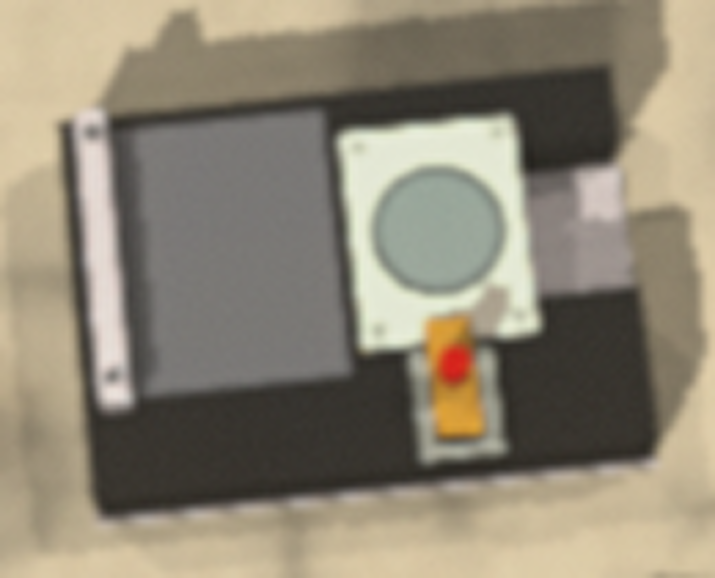

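The crop confirms it: the brass latch with its red knob at about (288,201) lies over the white mount in the cutout. The scoop opens at the right and the fence is at the left. Next I fit the block pose.

```bash
cat >> h.py <<'E'
def fit(L,W):
    L,W=np.array(L)[:,:2],np.array(W)[:,:2];a,b=L.mean(0),W.mean(0)
    U,_,Vt=np.linalg.svd((L-a).T@(W-b));R=(U@Vt).T
    return np.arctan2(R[1,0],R[0,0]),b-R@a,(W-b-(L-a)@R.T)
E
python3 - <<'E'
from h import *
r=ctrl.read_camera("top");rs=ctrl.read_camera("side")
pts=[((338,130),(45,0,42)),((515,115),(45,-70,42)),((540,332),(-45,-70,42)),((358,352),(-45,0,42)),
((75,112),(60,104,57)),((105,110),(60,92,57)),((133,406),(-60,92,57)),((103,410),(-60,104,57)),
((60,122),(64,114,41)),((608,68),(64,-114,41)),((655,455),(-97,-114,41)),((98,515),(-97,114,41))]
W=[onz(r,(205+u/5.5-.4,135+v/5.5-.4),l[2]/1e3) for (u,v),l in pts]
y,t,res=fit([np.array(l)/1e3 for _,l in pts],W)
print("yaw",y,np.degrees(y),"t",t);print((res*1e3).round(1).tolist())
R=np.array([[np.cos(y),-np.sin(y)],[np.sin(y),np.cos(y)]])
k=onz(r,(287.6,200.7),.0705);print("knob top own",R.T@(k[:2]-t)*1e3,k)
# two-view knob
o1,d1=ray(r,(287.8,201));o2,d2=ray(rs,(270.1,208.2))
A=np.stack([d1,-d2],1);s=np.linalg.lstsq(A,o2-o1,rcond=None)[0];p,q=o1+d1*s[0],o2+d2*s[1]
print("2view",p,q, "exp",t+R@[-.061,-.034])
print("scoop mouth",t+R@[0,-.114],"fence",t+R@[0,.092])
E
```

```text
yaw 0.08697947414679864 4.98355677287882 t [0.5494014  0.11610197]
[[2.6, 0.7], [1.3, -0.7], [0.7, -0.1], [0.1, 2.1], [1.2, -0.3], [0.8, -0.2], [-0.6, -0.9], [-0.9, -1.2], [-0.4, -2.9], [-1.9, 3.3], [-1.7, 4.8], [-1.3, -4.5]]
knob top own [-60.64034242 -34.60202838] [0.49199617 0.07636293 0.0705    ]
2view [0.49265654 0.07582015 0.06526452] [0.49124586 0.0755651  0.064915  ] exp [0.49158557 0.07693144]
scoop mouth [0.55930456 0.00253293] fence [0.54140937 0.20775418]
```

>>> drive_tool --targets '[[[0, 0, 0, 0, 0, -2, 0.5], [0, 0, 0, 3.3, -3.77, -1, 0.5], [0, 0, 0, 3.3, -3.77, 0, 0.5], [0, 0, 0, 3.3, -3.77, 0, 0.5], [0, 0, 0, 3.3, -3.77, 0, 0.5], [0, 0, 0, 3.3, -3.77, 0, 0.5], [0, 0, 0, 3.3, -3.77, 0, 0.5], [0, 0, 0, 3.3, -3.77, 0, 0.5], [0, 0, 0, 3.3, -3.77, 0, 0.5], [0, 0, 0, 3.3, -3.77, 0, 0.5], [0, 0, 0, 3.3, -3.77, 0, 0.5], [0, 0, 0, 3.3, -3.77, 0, 0.5], [0, 0, 0, 3.3, -3.77, 0, 0.5], [0, 0, 0, 3.3, -3.77, 0, 0.5], [0, 0, 0, 3.3, -3.77, 0, 0.5], [0, 0, 0, 3.3, -3.77, 0, 0.5], [0, 0, 10.7, 0, 0, 0, 0.5], [0, 0, 0, 0, 0, 0, 0.5]]]'

```text
t: 2.55
eef_pos: [0.4925, 0.077, 0.213]
tcp_rot: [0.0, 0.999, 0.045, -0.0]
ft_force: [-1.0, -0.3, -0.4]
gripper_width: 0.0462
grasp_force: 0.0
```

```bash
cat >> h.py <<'E'
from scipy.spatial.transform import Rotation as Ro
YAW=0.087;T=np.array([0.5494,0.1161,0]);B=Ro.from_euler("z",YAW)
def state():
    s=ctrl.observe();w=s["tcp_rot"];R=Ro.from_quat([*w[1:],w[0]])
    print("t %.2f"%s["t"],"own pos mm",(B.inv().apply(s["eef_pos"]-T)*1e3).round(1),"q",s["qpos"].round(2),"F",s["ft_force"].round(1),"w",round(float(s["gripper_width"]),4),"gf",round(float(s["grasp_force"]),1))
    print(" tool axes in own (cols)",(B.inv()*R).as_matrix().round(3).tolist());return s,R
def goto(own_mm,axes=None):
    "shift (tool cm) and turn (tool deg) still to go; axes = wanted tool x,y,z columns in own"
    s,R=state();d=B.apply(np.array(own_mm)/1e3)+T-s["eef_pos"]
    print(" shift cm",(R.inv().apply(d)*100).round(2))
    if axes is not None:
        G=B*Ro.from_matrix(np.array(axes).T);print(" turn deg",np.degrees((R.inv()*G).as_rotvec()).round(1)," shift in goal axes",(G.inv().apply(d)*100).round(2))
E
python3 -c "
from h import *
goto((-60.6,-34.3,52),[(1,0,0),(0,-1,0),(0,0,-1)])"
```

```text
t 2.55 own pos mm [-60. -34. 213.] q [ 0.15  0.12  1.86 -0.    1.15  1.63] F [-1.  -0.3 -0.4] w 0.0462 gf 0.0
 tool axes in own (cols) [[1.0, 0.002, -0.0], [0.002, -1.0, -0.0], [-0.0, 0.0, -1.0]]
 shift cm [-0.05  0.03 16.1 ]
 turn deg [0.  0.  0.1]  shift in goal axes [-0.06  0.03 16.1 ]
```

>>> drive_tool --targets '[[[0, 0, 0, 0, 0, 4, 0.5], [0, 0, 0, 0, 0, 4, 0.5], [0, 0, 0, 0, 0, 4, 0.5], [0, 0, 0, 0, 0, 3, 0.5], [0, 0, 0, 0, 0, 1.1, 0.5], [0, 0, 0, 0, 0, 0, 0.0], [0, 0, 0, 0, 0, 0, 0.0], [0, 0, 0, 0, 0, 0, 0.0], [0, 0, 0, 0, 0, 0, 0.0]]]'

```text
t: 3.68
eef_pos: [0.4931, 0.0766, 0.0529]
tcp_rot: [-0.0, 0.999, 0.044, 0.001]
ft_force: [-0.3, -0.4, -0.2]
gripper_width: 0.0081
grasp_force: 0.0
```

>>> drive_tool --targets '[[[0, 0, 0, 0, 0, 0, 0.0]]]'

```text
t: 3.8
eef_pos: [0.4928, 0.0766, 0.0525]
tcp_rot: [-0.0, 0.999, 0.044, 0.0]
ft_force: [-0.4, 0.4, 0.5]
gripper_width: 0.0005
grasp_force: 0.0
```

Run:
```python
from h import *
state()
a=ctrl.read_camera("top")["image"];b=ctrl.read_camera("side")["image"]
f=lambda c:cv2.resize(c,(390,400),interpolation=cv2.INTER_CUBIC)
cv2.imwrite("pics/k.png",np.hstack([f(a[140:240,240:338]),f(b[170:260,220:308])]))
```

```text
t 3.80 own pos mm [-59.8 -34.4  52.5] q [0.15 0.33 2.01 0.   0.8  1.63] F [-0.4  0.4  0.5] w 0.0005 gf 0.0
 tool axes in own (cols) [[1.0, 0.0, 0.001], [0.0, -1.0, 0.0], [0.001, -0.0, -1.0]]
```

View pics/k.png

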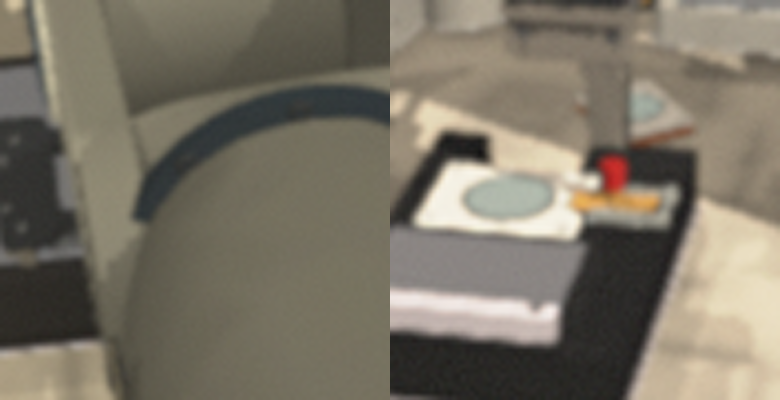

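The right half shows the red knob unobstructed at side px ≈(270,208) and the closed finger behind or above it, ending near (269,204). So the grip missed. I'll check where the TCP projects.

Run:
```python
from h import *
s=ctrl.observe();rs=ctrl.read_camera("side")
p=s["eef_pos"]
for d in(0,.02,.05,.09): print(d,np.round(proj(rs,p+[0,0,d]),1))
h=cv2.cvtColor(rs["image"],cv2.COLOR_BGR2HSV)
red=((h[...,0]<6)|(h[...,0]>174))&(h[...,1]>170)&(h[...,2]>100)
ys,xs=np.nonzero(red[195:225,255:285]);print("knob px now",xs.mean()+255,ys.mean()+195,len(xs))
for row in range(176,222,3): print(row,rs["image"][row,258:284:2].mean(1).astype(int))
c=cv2.resize(rs["image"][150:240,210:330],(800,600),interpolation=cv2.INTER_CUBIC)
cv2.imwrite("pics/k2.png",c)
```

```text
0 [269.5 212.8]
0.02 [269.3 205.6]
0.05 [269.  194.6]
0.09 [268.6 179.5]
knob px now 270.16129032258067 208.38709677419354 31
176 [ 88  82  81  82  87  85  84 106 121 133 131 128 152]
179 [118 121 120 119 116 108  92 113 127 146 150 142 147]
182 [119 117 119 119 117 117 116 123 132 131 126 123 122]
185 [138 137 125 109 109 108 108 110 108 123 120 122 124]
188 [132 132 131 113 110 112 105 104 119 153 147 126 119]
191 [124 123 136 123 107 110 108 104 134 163 156 162 142]
194 [128 120 108 105 106 109 113 106 132 164 163 152 161]
197 [125 124 132 115 106 110 115 107 119 154 157 166 171]
200 [129 134 137 125 106 107 115 111 119 136 122 105  95]
203 [178 162 141 114  69  65  72  79  54  50  56  66  75]
206 [214 217 193  80  54  76  93  79  49  44  47  49  47]
209 [198 227 209 164 151  83  90  87  50  47  46  45  44]
212 [209 183 171 182 163  84  95 120 134 136 125 120 133]
215 [228 196 165 163 159 144 138 142 147 159 156 136 149]
218 [238 236 200 130 151 157 152 155 159 154 143 148 144]
221 [220 231 174  50  49  50  53  65  76  84  77  85  74]
```

View pics/k2.png

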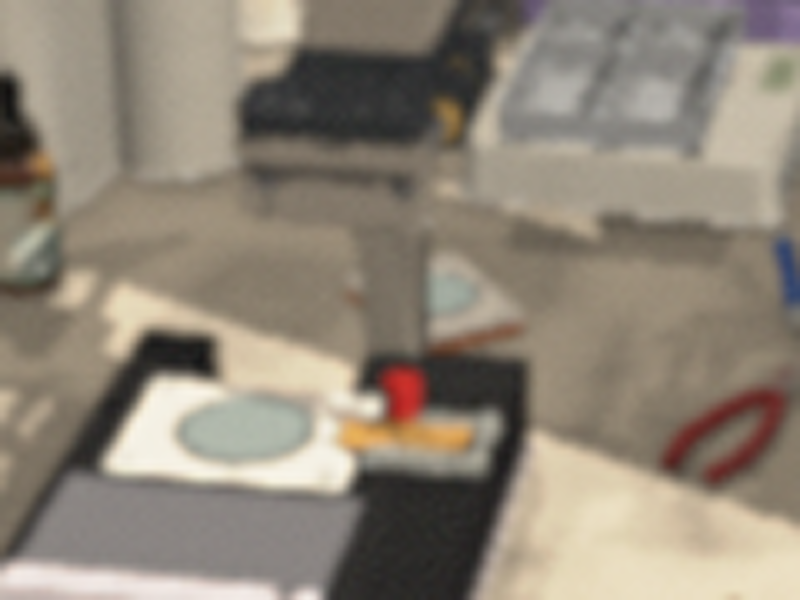

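The view shows the finger ending at about (269,203), while the reported TCP projects to (269.5,213), and the knob isn't occluded. The finger is either about 25 mm too high or well behind. Opening the fingers in place should tell which.

>>> drive_tool --targets '[[[0, 0, 0, 0, 0, 0, 0.8], [0, 0, 0, 0, 0, 0, 0.8], [0, 0, 0, 0, 0, 0, 0.8], [0, 0, 0, 0, 0, 0, 0.8], [0, 0, 0, 0, 0, 0, 0.8]]]'

```text
t: 4.58
eef_pos: [0.4926, 0.0766, 0.0522]
tcp_rot: [-0.0, 0.999, 0.043, -0.0]
ft_force: [0.6, 0.3, -0.4]
gripper_width: 0.0484
grasp_force: 0.0
```

Run:
```python
from h import *
state()
r=ctrl.read_camera("side")
cv2.imwrite("pics/k3.png",cv2.resize(r["image"][140:245,200:340],(800,600),interpolation=cv2.INTER_CUBIC))
s=ctrl.observe()["eef_pos"]
for y in(-.055,-.037,.037,.055): print(y,np.round((np.array(proj(r,s+B.apply([0,y,0])))-[200,140])*5.714,0),np.round((np.array(proj(r,s+B.apply([0,y,.026])))-[200,140])*5.714,0))
```

```text
t 4.58 own pos mm [-60.  -34.5  52.2] q [0.15 0.33 2.01 0.   0.8  1.63] F [ 0.6  0.3 -0.4] w 0.0484 gf 0.0
 tool axes in own (cols) [[1.0, 0.0, -0.0], [0.0, -1.0, 0.0], [-0.0, -0.0, -1.0]]
-0.055 [424. 357.] [422. 305.]
-0.037 [415. 376.] [414. 324.]
0.037 [379. 459.] [377. 404.]
0.055 [369. 481.] [367. 426.]
```

View pics/k3.png

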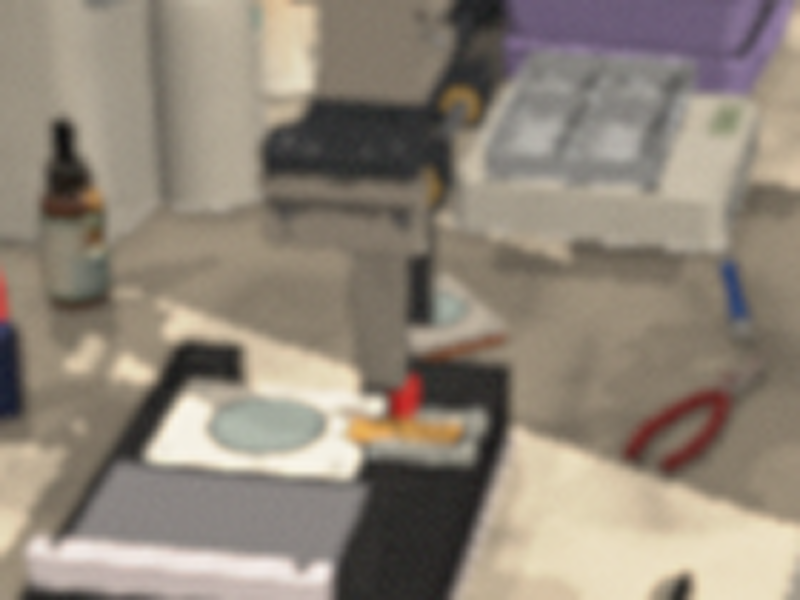

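The near finger ends at crop (380,388), whereas it should be at about (377,465) if it were at the reported height. It also clips the knob's left side at (400,385). So the tips look about 3–4 cm higher than reported, and I'll lower in small guarded steps.

>>> drive_tool --targets '[[[0, 0, 0, 0, 0, 0.5, 0.5], [0, 0, 0, 0, 0, 0.4, 0.5], [0, 0, 0, 0, 0, 0, 0.5]]]'

```text
t: 5.0
eef_pos: [0.4922, 0.0765, 0.0427]
tcp_rot: [0.0, 0.999, 0.044, -0.0]
ft_force: [-0.7, -0.4, 0.4]
gripper_width: 0.0457
grasp_force: 0.0
```

>>> drive_tool --targets '[[[0, 0, 0, 0, 0, 0.2, 0.5], [0, 0, 0, 0, 0, 0.2, 0.5], [0, 0, 0, 0, 0, 0, 0.5]]]'

```text
t: 5.38
eef_pos: [0.4925, 0.0765, 0.039]
tcp_rot: [0.0, 0.999, 0.044, -0.0]
ft_force: [1.2, 0.0, -0.2]
gripper_width: 0.0462
grasp_force: 0.0
```

>>> drive_tool --targets '[[[0, 0, 0, 0, 0, 0.4, 0.5], [0, 0, 0, 0, 0, 0.4, 0.5], [0, 0, 0, 0, 0, 0.2, 0.5], [0, 0, 0, 0, 0, 0, 0.5]]]'

```text
t: 5.88
eef_pos: [0.4925, 0.0765, 0.0289]
tcp_rot: [0.0, 0.999, 0.044, -0.0]
ft_force: [0.1, -0.5, 0.1]
gripper_width: 0.0457
grasp_force: 0.0
```

Run:
```python
from h import *
state()
r=ctrl.read_camera("side");a=cv2.imread("pics/side0.png").astype(int)
d=np.abs(r["image"].astype(int)-a).sum(2)>70
for row in range(190,224): print(row,"".join(".#"[v] for v in d[row,250:290]),"".join("R" if (p[2]>110 and p[1]<70 and p[0]<80) else "." for p in r["image"][row,250:290].astype(int)))
```

```text
t 5.88 own pos mm [-60.2 -34.5  28.9] q [0.15 0.37 2.02 0.   0.74 1.63] F [ 0.1 -0.5  0.1] w 0.0457 gf 0.0
 tool axes in own (cols) [[1.0, 0.0, -0.0], [0.0, -1.0, -0.0], [-0.0, 0.0, -1.0]]Traceback (most recent call last):
  File "<stdin>", line 5, in <module>
  File "<stdin>", line 5, in <genexpr>
TypeError: string indices must be integers, not 'numpy.bool'
```

Run:
```python
from h import *
r=ctrl.read_camera("side");a=cv2.imread("pics/side0.png").astype(int)
d=np.abs(r["image"].astype(int)-a).sum(2)>70
for row in range(192,224): print(row,"".join("#" if v else "." for v in d[row,250:290]),"".join("R" if (p[2]>110 and p[1]<70 and p[0]<80) else "." for p in r["image"][row,250:290].astype(int)))
s=ctrl.observe()["eef_pos"]
for z in(0,.02,.03,.04):print(z,[np.round(proj(r,s+B.apply([x,.041,z])),1) for x in(-.01,.01)])
```

```text
192 ###########################............. ........................................
193 ###########################............. ........................................
194 ############.##############............. ........................................
195 #############.#############............. ........................................
196 ##############.############............. ........................................
197 ###############.###########............. ........................................
198 ################.###########............ ........................................
199 #################.###########........... ........................................
200 ##################.##########........... ........................................
201 .#################...########........... ........................................
202 ...#############..###.######............ ........................................
203 ......#########.######.##............... ........................................
204 .........######.######.................. .......................
[... 1156 characters left out ...]
........######.......... ........................................
219 .......########......................... ........................................
220 ........................................ ........................................
221 ........................................ ........................................
222 ........................................ ........................................
223 ........................................ ........................................
0 [array([270.2, 229.8]), array([262.1, 229.1])]
0.02 [array([270. , 222.6]), array([261.8, 221.9])]
0.03 [array([269.9, 219. ]), array([261.7, 218.3])]
0.04 [array([269.8, 215.3]), array([261.5, 214.6])]
```

>>> drive_tool --targets '[[[0, 0, 0, 0, 0, 0.4, 0.5], [0, 0, 0, 0, 0, 0.3, 0.5], [0, 0, 0, 0, 0, 0, 0.5]]]'

```text
t: 6.35
eef_pos: [0.4924, 0.0765, 0.0219]
tcp_rot: [0.0, 0.999, 0.043, -0.0]
ft_force: [-0.3, -0.4, 0.4]
gripper_width: 0.0459
grasp_force: 0.0
```

>>> drive_tool --targets '[[[0, 0, 0, 0, 0, 0.3, 0.5], [0, 0, 0, 0, 0, 0.3, 0.5], [0, 0, 0, 0, 0, 0, 0.5]]]'

```text
t: 6.72
eef_pos: [0.4924, 0.0765, 0.0159]
tcp_rot: [0.0, 0.999, 0.044, -0.0]
ft_force: [0.1, 0.1, -1.0]
gripper_width: 0.0461
grasp_force: 0.0
```

Run:
```python
from h import *
r=ctrl.read_camera("side");a=cv2.imread("pics/side0.png").astype(int)
d=np.abs(r["image"].astype(int)-a).sum(2)>70
for row in range(204,228): print(row,"".join("#" if v else "." for v in d[row,250:290]),"".join("R" if (p[2]>110 and p[1]<70 and p[0]<80) else "." for p in r["image"][row,250:290].astype(int)))
s=ctrl.observe()["eef_pos"]
for z in(0,.02,.03,.04):print(z,[np.round(proj(r,s+B.apply([x,.041,z])),1) for x in(-.01,.01)])
```

```text
204 ........##############.................. ........................................
205 ..........####.#######.................. ........................................
206 ...........###.########................. ......................R.................
207 ..............#########................. ......................R.................
208 ................#######................. ......................R.................
209 ............#####.####.................# ......................R.................
210 ............##########................## ......................R.................
211 ............##########................## ........................................
212 .............####.####........#..#....## ........................................
213 .............###..####........####....## ........................................
214 .............##########....#..####....## ........................................
215 ......###..############...####.###.....# ........................................
216 .....############################....... .......................
[... 468 characters left out ...]
........................ ........................................
223 ........................................ ........................................
224 ........................................ ........................................
225 ........................................ ........................................
226 ........................................ ........................................
227 ........................................ ........................................
0 [array([270.4, 234.5]), array([262.3, 233.7])]
0.02 [array([270.2, 227.4]), array([262. , 226.6])]
0.03 [array([270.1, 223.8]), array([261.9, 223. ])]
0.04 [array([270. , 220.1]), array([261.8, 219.4])]
```

>>> drive_tool --targets '[[[0, 0, 0, 0, 0, 0.25, 0.5], [0, 0, 0, 0, 0, 0.25, 0.5], [0, 0, 0, 0, 0, 0, 0.0], [0, 0, 0, 0, 0, 0, 0.0], [0, 0, 0, 0, 0, 0, 0.0], [0, 0, 0, 0, 0, 0, 0.0], [0, 0, 0, 0, 0, 0, 0.0]]]'

```text
t: 7.65
eef_pos: [0.4926, 0.0765, 0.0111]
tcp_rot: [0.0, 0.999, 0.044, -0.0]
ft_force: [1.3, -0.7, -2.6]
gripper_width: 0.0316
grasp_force: 30.0
```

The grip closed at 31.6 mm, so the fingers have caught the latch's guide frame below the knob. I'll open, raise 8 mm and close again.

>>> drive_tool --targets '[[[0, 0, 0, 0, 0, 0, 0.5], [0, 0, 0, 0, 0, 0, 0.5], [0, 0, 0, 0, 0, -0.4, 0.5], [0, 0, 0, 0, 0, -0.4, 0.5], [0, 0, 0, 0, 0, 0, 0.0], [0, 0, 0, 0, 0, 0, 0.0], [0, 0, 0, 0, 0, 0, 0.0], [0, 0, 0, 0, 0, 0, 0.0], [0, 0, 0, 0, 0, 0, 0.0]]]'

```text
t: 8.78
eef_pos: [0.4925, 0.0765, 0.0191]
tcp_rot: [0.0, 0.999, 0.044, -0.0]
ft_force: [0.0, -1.0, 0.5]
gripper_width: 0.0131
grasp_force: 30.0
```

The knob is gripped, with a width of about 13 mm. Now I pull.

>>> drive_tool --targets '[[[0, 0, 0, -0.5, 0, 0, 0.0], [0, 0, 0, -0.5, 0, 0, 0.0], [0, 0, 0, -0.5, 0, 0, 0.0], [0, 0, 0, -0.4, 0, 0, 0.0], [0, 0, 0, -0.2, 0, 0, 0.0], [0, 0, 0, -0.1, 0, 0, 0.0], [0, 0, 0, 0, 0, 0, 0.0]]]'

```text
t: 9.65
eef_pos: [0.4708, 0.0746, 0.0192]
tcp_rot: [0.0, 0.999, 0.044, 0.0]
ft_force: [3.4, -2.0, -5.8]
gripper_width: 0.0129
grasp_force: 30.0
```

>>> drive_tool --targets '[[[0, 0, 0, -0.1, 0, 0, 0.0], [0, 0, 0, -0.05, 0, 0, 0.0], [0, 0, 0, 0, 0, 0, 0.0]]]'

```text
t: 10.02
eef_pos: [0.4708, 0.0746, 0.0192]
tcp_rot: [-0.0, 0.999, 0.044, 0.001]
ft_force: [8.6, -2.4, -11.4]
gripper_width: 0.0125
grasp_force: 30.0
```

>>> drive_tool --targets '[[[0, 0, 0, 0.15, 0, 0, 0.0], [0, 0, 0, 0, 0, 0, 0.4], [0, 0, 0, 0, 0, 0, 0.4], [0, 0, 0, 0, 0, 0, 0.4], [0, 0, 0, 0, 0, -3, 0.2], [0, 0, 0, 0, 0, -5, 0.0], [0, 0, 0, 0, 0, -5, 0.0], [0, 0, 0, 4.1, 5, 0, 0.0], [0, 0, 0, 4.1, 5, 0, 0.0], [0, 0, -10, 0, 0, 0, 0.0], [0, 0, -10, 0, 0, 0, 0.0], [0, 0, -10, 0, 0, 0, 0.0], [0, 0, -10, 0, 0, 0, 0.0], [0, 0, -10, 0, 0, 0, 0.0], [0, 0, -10, 0, 0, 0, 0.0], [0, 0, -10, 0, 0, 0, 0.0], [0, 0, -10, 0, 0, 0, 0.0], [0, 0, -10, 0, 0, 0, 0.0]]]'

```text
t: 12.28
eef_pos: [0.5578, -0.0147, 0.1491]
tcp_rot: [-0.0, 0.674, 0.739, -0.0]
ft_force: [-0.2, -0.5, -0.5]
gripper_width: 0.0005
grasp_force: 0.0
```

>>> drive_tool --targets '[[[0, 9, 0, 0, 0, 0, 0.0], [0, 9, 0, 0, 0, 0, 0.0], [0, 9, 0, 0, 0, 0, 0.0], [0, 9, 0, 0, 0, 0, 0.0], [0, 9, 0, 0, 0, 0, 0.0], [0, 0, 0, 0, 0, 0, 0.0]]]'

```text
t: 13.02
eef_pos: [0.5572, -0.0162, 0.1469]
tcp_rot: [-0.284, 0.626, 0.679, 0.258]
ft_force: [-0.7, 0.3, -0.5]
gripper_width: 0.0004
grasp_force: 0.0
```

Run:
```python
from h import *
s,R=state()
r=ctrl.read_camera("top");q=ctrl.read_camera("side")
f=lambda c,x0,y0:c["image"][y0:y0+150,x0:x0+130]
a=cv2.resize(np.hstack([f(r,230,115),f(q,210,110)]),(800,460),interpolation=cv2.INTER_CUBIC)
cv2.imwrite("pics/hook.png",a)
for n,c in(("top",r),("side",q)):
    print(n,[np.round(proj(c,s["eef_pos"]+R.apply([0,0,d])),1).tolist() for d in(0,-.035,-.088)])
h=cv2.cvtColor(r["image"],cv2.COLOR_BGR2HSV);red=((h[...,0]<6)|(h[...,0]>174))&(h[...,1]>170)&(h[...,2]>100)
ys,xs=np.nonzero(red[190:225,275:305]);p=onz(r,(xs.mean()+275,ys.mean()+190),.0705);print("knob own",B.inv().apply(p-T)*1e3)
```

```text
t 13.03 own pos mm [  -3.7 -132.5  146.9] q [-0.47  0.56  1.69  0.65  1.42 -0.83] F [-0.7  0.3 -0.5] w 0.0004 gf 0.0
 tool axes in own (cols) [[0.005, 1.0, -0.001], [0.705, -0.003, 0.709], [0.709, -0.004, -0.705]]
top [[333.8, 158.8], [347.7, 153.4], [369.9, 144.8]]
side [[255.4, 160.4], [257.3, 147.9], [260.2, 129.3]]
knob own [-83.04105863 -34.11369327  70.5       ]
```

View pics/hook.png

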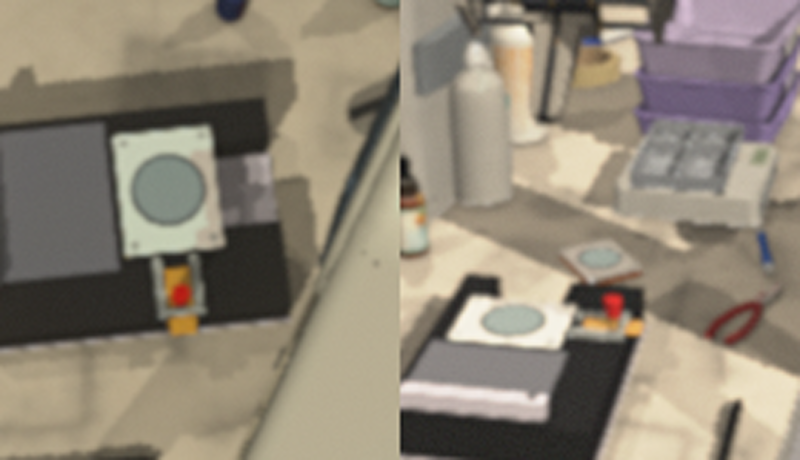

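The latch is out: the knob is at own x −83, about 22 mm out. The shut fingertips appear at about top px (344,150) and side px (258,148). That is about 35 mm short of the reported TCP along the tool axis. I'll triangulate the tip.

Run:
```python
from h import *
s,R=state()
r=ctrl.read_camera("top");q=ctrl.read_camera("side")
for n,c,(x0,y0,x1,y1) in(("top",r,(330,135,372,170)),("side",q,(240,125,280,165))):
    a=cv2.imread(f"pics/{n}0.png").astype(int);d=np.abs(c["image"].astype(int)-a).sum(2)>60
    print(n,x0)
    for row in range(y0,y1): print(row,"".join("#" if v else "." for v in d[row,x0:x1]))
    for d in(-.03,-.035,-.04): print(d,[np.round(proj(c,s["eef_pos"]+R.apply([x,y,d])),1).tolist() for x in(-.01,.01) for y in(-.018,.018)])
```

```text
t 13.12 own pos mm [  -2.8 -131.3  148.8] q [-0.46  0.55  1.69  0.65  1.42 -0.83] F [ 0.   0.7 -0.8] w -0.0 gf 0.0
 tool axes in own (cols) [[0.001, 1.0, -0.0], [0.708, -0.001, 0.706], [0.706, -0.001, -0.708]]
top 330
135 ##########################################
136 ##########################################
137 ##########################################
138 ##########################################
139 #########################################.
140 ########################################..
141 #######################################...
142 ################################..####....
143 ###############################...###.....
144 ###############################..###......
145 ##############################...##.......
146 ##############################..###.......
147 #############################...####......
148 #############################..####.......
149 #############################..####.......
150 ############################..#####......#
151 ############################.#####.......#
152 ###########################..####.......##
153 ###########################..###
[... 2299 characters left out ...]
.####################...............
155 .....######################.............
156 ......#######################...........
157 ......#########################.........
158 ......###########################.......
159 ......#############################.....
160 ......###############################...
161 ......################################..
162 ......################################..
163 ......###############################...
164 ......##############################....
-0.03 [[264.1, 151.1], [250.6, 150.3], [262.7, 147.9], [249.0, 147.1]]
-0.035 [[264.3, 149.3], [250.9, 148.5], [262.9, 146.1], [249.3, 145.3]]
-0.04 [[264.6, 147.5], [251.2, 146.8], [263.2, 144.3], [249.5, 143.5]]
```

>>> drive_tool --targets '[[[0, 0, 0, -2.6, 0.3, 0, 0.0], [0, 0, 0, -2.6, 0, 2, 0.0], [0, 0, 0, 0, 0, 4, 0.0], [0, 0, 0, 0, 0, 4, 0.0], [0, 0, 0, 0, 0, 2, 0.0], [0, 0, 0, 0, 0, 0, 0.0], [0, 0, 0, 0, 0, 0, 0.0]]]'

```text
t: 14.1
eef_pos: [0.558, 0.0328, 0.0287]
tcp_rot: [-0.281, 0.624, 0.682, 0.259]
ft_force: [0.1, -0.1, 0.5]
gripper_width: 0.0005
grasp_force: 0.0
```

Run:
```python
from h import *
goto((0,-69+22.6,13-22.6),[(0,.7071,.7071),(1,0,0),(0,.7071,-.7071)])
r=ctrl.read_camera("top");q=ctrl.read_camera("side")
cv2.imwrite("pics/h2.png",cv2.resize(np.hstack([r["image"][140:230,240:360],q["image"][160:250,200:320]]),(800,300),interpolation=cv2.INTER_CUBIC))
s=ctrl.observe();w=s["tcp_rot"];R=Ro.from_quat([*w[1:],w[0]])
for c,o in((r,(240,140,0)),(q,(200,160,400))): print([((np.array(proj(c,s["eef_pos"]+R.apply([x,y,-.032])))-o[:2])*3.333+[o[2],0]).round(0).tolist() for x in(-.01,.01) for y in(-.018,.018)])
```

```text
t 14.10 own pos mm [  1.3 -83.8  28.7] q [-0.4   0.7   1.76  0.73  1.22 -0.94] F [ 0.1 -0.1  0.5] w 0.0005 gf 0.0
 tool axes in own (cols) [[-0.002, 1.0, 0.001], [0.708, 0.0, 0.706], [0.706, 0.002, -0.708]]
 shift cm [-0.06 -0.14  5.35]
 turn deg [0.1 0.1 0.1]  shift in goal axes [-0.07 -0.13  5.35]
[[271.0, 135.0], [264.0, 83.0], [251.0, 131.0], [244.0, 78.0]]
[[600.0, 132.0], [556.0, 129.0], [595.0, 124.0], [550.0, 121.0]]
```

View pics/h2.png

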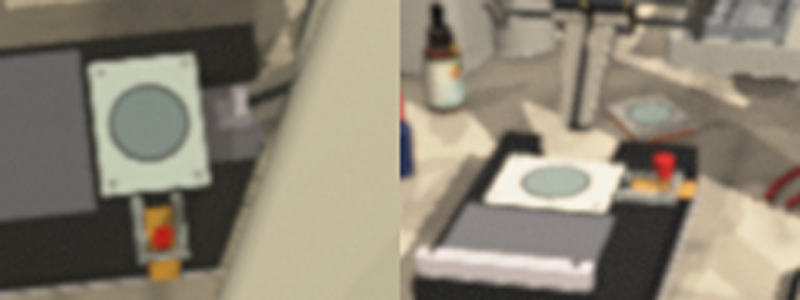

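The shut fingers' tip is at side crop (580,128) and top crop (250,98), which matches the 32 mm offset model, and it is heading into the scoop. I'm going in.

>>> drive_tool --targets '[[[0, 0, 0, -0.06, 0, 1.5, 0.0], [0, 0, 0, 0, 0, 1.5, 0.0], [0, 0, 0, 0, 0, 1, 0.0], [0, 0, 0, 0, 0, 0.7, 0.0], [0, 0, 0, 0, 0, 0.6, 0.0], [0, 0, 0, 0, 0, 0, 0.0], [0, 0, 0, 0, 0, 0, 0.0]]]'

```text
t: 15.08
eef_pos: [0.5539, 0.0701, -0.0102]
tcp_rot: [-0.282, 0.624, 0.681, 0.259]
ft_force: [1.0, -0.0, -0.1]
gripper_width: 0.0006
grasp_force: 0.0
```

>>> drive_tool --targets '[[[0, 0, 0, 0.25, 0, -0.25, 0.0], [0, 0, 0, 0.25, 0, -0.25, 0.0], [0, 0, 0, 0.25, 0, -0.25, 0.0], [0, 0, 0, 0.25, 0, -0.25, 0.0], [0, 0, 0, 0.25, 0, -0.25, 0.0], [0, 0, 0, 0.25, 0, -0.25, 0.0], [0, 0, 0, 0.25, 0, -0.25, 0.0], [0, 0, 0, 0, 0, 0, 0.0]]]'

```text
t: 16.08
eef_pos: [0.5537, 0.0704, 0.0147]
tcp_rot: [-0.282, 0.624, 0.681, 0.259]
ft_force: [0.2, -1.4, -0.6]
gripper_width: 0.0006
grasp_force: 0.3
```

Run:
```python
from h import *
state()
r=ctrl.read_camera("top");q=ctrl.read_camera("side")
cv2.imwrite("pics/h3.png",cv2.resize(np.hstack([r["image"][140:230,240:360],q["image"][160:250,200:320]]),(800,300),interpolation=cv2.INTER_CUBIC))
```

```text
t 16.07 own pos mm [  0.3 -45.9  14.7] q [-0.34  0.71  1.8   0.78  1.16 -0.95] F [ 0.2 -1.4 -0.6] w 0.0006 gf 0.3
 tool axes in own (cols) [[-0.0, 1.0, 0.0], [0.707, 0.0, 0.707], [0.707, 0.0, -0.707]]
```

View pics/h3.png

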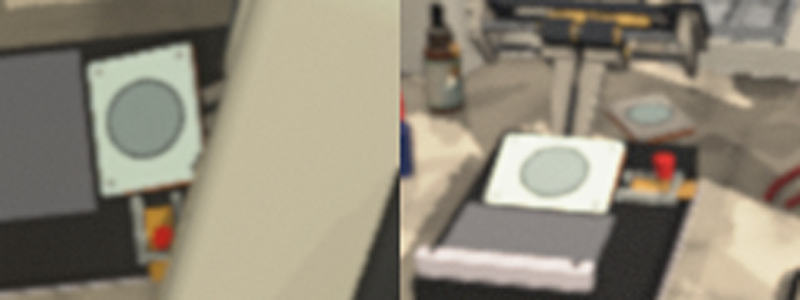

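The mount is tipping up at the scoop side: in the side crop its raised edge is at (500–625,135–145) and the far edge stays at the sheet. I'm continuing along the arc.

>>> drive_tool --targets '[[[0, 0, 0, 0.42, 0, -0.28, 0.0], [0, 0, 0, 0.42, 0, -0.28, 0.0], [0, 0, 0, 0.42, 0, -0.28, 0.0], [0, 0, 0, 0.42, 0, -0.28, 0.0], [0, 0, 0, 0, 0, 0, 0.0], [0, 0, 0, 0.4, 0, -0.07, 0.0], [0, 0, 0, 0.4, 0, -0.07, 0.0], [0, 0, 0, 0.4, 0, -0.07, 0.0], [0, 0, 0, 0, 0, 0, 0.0], [0, 0, 0, 0, 0, 0, 0.0]]]'

```text
t: 17.42
eef_pos: [0.5527, 0.0812, 0.0442]
tcp_rot: [-0.282, 0.624, 0.681, 0.259]
ft_force: [0.2, -0.3, 0.2]
gripper_width: 0.0005
grasp_force: 0.2
```

```bash
cat >> h.py <<'E'
def look():
    q=ctrl.read_camera("side");h=cv2.cvtColor(q["image"],cv2.COLOR_BGR2HSV);x0,y0,x1,y1=205,140,275,255
    im=h[y0:y1,x0:x1].astype(int)
    for row in range(0,y1-y0,2):
        print(row+y0,"".join("o" if (p[0]<20 and p[1]>120 and p[2]>90) else "W" if (p[1]<60 and p[2]>170) else "k" if p[2]<75 else "." for p in im[row]))
E
python3 -c "
from h import *
state();look()"
```

```text
t 17.43 own pos mm [  0.3 -35.   44.2] q [-0.33  0.66  1.81  0.77  1.18 -0.91] F [ 0.2 -0.3  0.2] w 0.0005 gf 0.2
 tool axes in own (cols) [[-0.0, 1.0, -0.0], [0.707, 0.0, 0.707], [0.707, 0.0, -0.707]]
140 ....WWWWW..................WWWWWWWWWWWWWW...WWWWWWWWWWWWW.............
142 ....WWWWWW..................WWWWWWWWWW......WW..WWWWWW.............k..
144 .....WWWWW...................WWWWWWWWW...W..W....WWW...............k..
146 .....WWWWW...................WWWWWWWWWW.WW.WWWWWWWWWW......WWWWW...k..
148 .....WWWWW........kkkk..............WW..WWW...........W..W.WWWWW......
150 .....WWWWW.........kkkkkkkkkkkkkkk....................................
152 .....WWWWWWWWWWWW..kkkkkkkkkk.kkkkkkkkkkkkkkkkkkkkkkkkkkkkkkkkkkkkkkkk
154 .....WWWWWWW...W....kkkkkkk..............oo..oooooooo..kkkk......kkkkk
156 ......WWWWWW..WW......kkkkkkkkkkkkkkk.........ooo.........ooooooooooo.
158 ......WWWWWWW.WW....................kkkkkkkk.....kkkkkkkk..ooooooooook
160 ........WWWW.......................kkkkkkkk.....kkkkkkkkk.............
162 .....kk..WWW..................WWWW..kkkkkkkkk.kkkkkkkkkkk............
[... 2751 characters left out ...]
..........kkkkkkkkkkkkkkk
238 WWWWWWWWWWWWWWWWWWWWWWWWWWWWWWWWWWWWWWWWWWWWWWW..WWWW..kkkkkkkkkkkkkkk
240 .WWWWWWWWWWWWWWWWWWWWWWWWWWWWWWWWWWWWWWWWWWWWWWWWWWWW.kkkkkkkkkkkkkkkk
242 .....WW....WWWWWWWWWWWWWWWWWWWWWWWWWWWWWWWWWWWWWWWWW..kkkkkkkkkkkkkkkk
244 kkkkkkkkkkk..............WW....WWWWWWWWWWWWWWWWWWWWW..kkkkkkkkkkkkkkkk
246 kkkkkkkkkkkkkkkkkkkkkkkkkkkkkkk.............WWWW.W....kkkkkkkkkkkkkkkk
248 kkkkkkkkkkkkkkkkkkkkkkkkkkkkkkkkkkkkkkkkkkkkkkkkkkkkkkkkkkkkkkkkkkkkkk
250 kkkkkkkkkkkkkkkkkkkkkkkkkkkkkkkkkkkkkkkkkkkkkkkkkkkkkkkkkkkkkkkkkkkkkk
252 kkkkkkkkkkkkkkkkkkkkkkkkkkkkkkkkkkkkkkkkkkkkkkkkkkkkkkkkkkkkkkkkkkkkkk
254 kkkkkkkkkkkkkkkkkkkkkkkkkkkkkkkkkkkkkkkkkkkkkkkkkkkkkkkkkkkkkkkkkkkkkk
```

>>> drive_tool --targets '[[[0, 0, 0, 0.37, 0, 0.23, 0.0], [0, 0, 0, 0.37, 0, 0.23, 0.0], [0, 0, 0, 0.47, 0, 0.19, 0.0], [0, 0, 0, 0.47, 0, 0.19, 0.0], [0, 0, 0, 0.47, 0, 0.19, 0.0], [0, 0, 0, 0.45, 0, 0.26, 0.0], [0, 0, 0, 0.45, 0, 0.26, 0.0], [0, 0, 0, 0.45, 0, 0.26, 0.0], [0, 0, 0, 0, 0, 0, 0.0], [0, 0, 0, 0, 0, 0, 0.0]]]'

```text
t: 18.73
eef_pos: [0.5495, 0.1186, 0.0561]
tcp_rot: [-0.282, 0.624, 0.681, 0.259]
ft_force: [-0.1, -1.0, -0.4]
gripper_width: -0.0
grasp_force: 0.0
```

```bash
python3 -c "
from h import *
state();look()" | sed -n '1,2p;10,55p'
```

```text
t 18.73 own pos mm [ 0.3  2.5 56.1] q [-0.27  0.62  1.84  0.81  1.16 -0.88] F [-0.1 -1.  -0.4] w -0.0 gf 0.0
 tool axes in own (cols) [[-0.0, 1.0, -0.0], [0.707, 0.0, 0.707], [0.707, -0.0, -0.707]]
154 .....WW...WW...kkkkkkkk............kkk.......kkkkkkkkkkkkkkkkkkkkkkkkk
156 ......W...W.....kkkkkkkk..............ooooooooooo....ooooooooooo......
158 ......WWWWW.........kkkk.k.kkkkkkkkkkkkk..ooo..........oooooooooo.....
160 ................................kkkkkkk......kkkkkkkk............kkkkk
162 .....kk........................kkkkkkkk....kkkkkkkkkk.................
164 .....kkk........................kkkkkkkkkkkkkkkkkkkkkk...k..WWWW......
166 .....kkk..............kk................kkkkkkkkkkkkkkkkkk..WWWWWWWWWW
168 .....kkkk..................................k....................WWW...
170 ....kkkkkk..........................................................kk
172 ....kkkkkk...........................WWW......WWWW...kk.....WWWWWW....
174 ....kkkkk.oo...................WWW..WWWW.....WWWWW.........WWWWW......
176 ........kk.o........................WWWW.....WWWWW......WWWWWWWWW.....
17
[... 1847 characters left out ...]
..............kkkkkkkkkkk
228 W........k................................................kkkkkkkkkkkk
230 ........k.................................................kkkkkkkkkkkk
232 ......k..................................................kkkkkkkkkkkkk
234 WWWW...WWWWWWWW.........................................kkkkkkkkkkkkkk
236 WWWWWWWWWWWWWWWWWWWWWWWWWWWWWWWWWWW....................kkkkkkkkkkkkkkk
238 WWWWWWWWWWWWWWWWWWWWWWWWWWWWWWWWWWWWWWWWWWWWWWW..WWWW..kkkkkkkkkkkkkkk
240 .WWWWWWWWWWWWWWWWWWWWWWWWWWWWWWWWWWWWWWWWWWWWWWWWWWWW.kkkkkkkkkkkkkkkk
242 .....WW....WWWWWWWWWWWWWWWWWWWWWWWWWWWWWWWWWWWWWWWWWW.kkkkkkkkkkkkkkkk
244 kkkkkkkkkkk..............WW....WWWWWWWWWWWWWWWWWWWWW..kkkkkkkkkkkkkkkk
```

>>> drive_tool --targets '[[[0, 0, 0, 0.36, 0, 0.26, 0.0], [0, 0, 0, 0.36, 0, 0.26, 0.0], [0, 0, 0, 0.36, 0, 0.26, 0.0], [0, 0, 0, 0.28, 0, 0.33, 0.0], [0, 0, 0, 0.28, 0, 0.33, 0.0], [0, 0, 0, 0.28, 0, 0.33, 0.0], [0, 0, 0, 0.26, 0, 0.44, 0.0], [0, 0, 0, 0.26, 0, 0.44, 0.0], [0, 0, 0, 0, 0, 0, 0.0], [0, 0, 0, 0, 0, 0, 0.0], [0, 0, 0, 0, 0, 0, 0.0]]]'

```text
t: 20.15
eef_pos: [0.5464, 0.1544, 0.0547]
tcp_rot: [-0.282, 0.624, 0.681, 0.259]
ft_force: [0.9, -0.2, -0.1]
gripper_width: 0.0007
grasp_force: 0.0
```

```bash
python3 -c "
from h import *
state();look()" | sed -n '1,2p;22,55p'
```

```text
t 20.15 own pos mm [ 0.4 38.4 54.7] q [-0.21  0.61  1.87  0.85  1.12 -0.87] F [ 0.9 -0.2 -0.1] w 0.0007 gf 0.0
 tool axes in own (cols) [[0.0, 1.0, 0.0], [0.707, -0.0, 0.707], [0.707, 0.0, -0.707]]
178 .................................WWW..................................
180 .................................WWW.....WWWWWW..................WWWWW
182 .................................WWW.....WWWWWW.......................
184 ................................WWWW.....WWWW.........................
186 ................................WWW......WWWWW........................
188 ...............WW..............WWWW......WWW..........................
190 ...............WWWWWWW.........WWW......WWWWW................WWWWWWWWW
192 ..........kk...WWWWWWWWWWWWWW..WWW......WWW...............WWWWW.......
194 ...............WWWWWWWWWWWWWWWWWWW......WWW.................WW....WWWW
196 ................WWWWWWWWW.WWWWWWWW..k..WWW....................WW......
198 ...............................WW......WWW......................WWWWWW
200 ...........................kk..WW......WWW..WWWW......................
20
[... 947 characters left out ...]
oooooooo......kkkkkkkkkkk
228 W........k...............oooooooooooooooooooooooooooo......kkkkkkkkkkk
230 ........k.......WWWWWWWWWWWWWWWWWWW............oooo.......kkkkkkkkkkkk
232 ......k...............................WWWWWWWWWWWWWW.....kkkkkkkkkkkkk
234 WWWW...WWWWWWWW.........................................kkkkkkkkkkkkkk
236 WWWWWWWWWWWWWWWWWWWWWWWWWWWWWWWWWWW....................kkkkkkkkkkkkkkk
238 WWWWWWWWWWWWWWWWWWWWWWWWWWWWWWWWWWWWWWWWWWWWWWW..WWWW..kkkkkkkkkkkkkkk
240 .WWWWWWWWWWWWWWWWWWWWWWWWWWWWWWWWWWWWWWWWWWWWWWWWWWWW.kkkkkkkkkkkkkkkk
242 .....WW....WWWWWWWWWWWWWWWWWWWWWWWWWWWWWWWWWWWWWWWWW..kkkkkkkkkkkkkkkk
244 kkkkkkkkkkk..............WW....WWWWWWWWWWWWWWWWWWWWW..kkkkkkkkkkkkkkkk
```

The mount has fallen over, orange up (orange at side cols 218–262, rows 212–231). I'll measure its pose.

```bash
cat >> h.py <<'E'
def mount(n="side"):
    q=ctrl.read_camera(n);h=cv2.cvtColor(q["image"],cv2.COLOR_BGR2HSV)
    m=((h[...,0]<22)&(h[...,1]>110)&(h[...,2]>90)).astype(np.uint8)
    x0,y0,x1,y1=(205,195,264,245) if n=="side" else (210,145,325,198)
    k=np.zeros_like(m);k[y0:y1,x0:x1]=m[y0:y1,x0:x1]
    c=max(cv2.findContours(k,cv2.RETR_EXTERNAL,cv2.CHAIN_APPROX_NONE)[0],key=cv2.contourArea)[:,0]
    P=np.array([(B.inv().apply(onz(q,p,.053)-T)*1e3)[:2] for p in c],np.float32)
    H=cv2.convexHull(P);r=cv2.minAreaRect(H);print(n,"rect own mm",np.round(r[0],1),np.round(r[1],1),round(r[2],2));print(cv2.boxPoints(r).round(1).tolist())
E
python3 -c "
from h import *
mount();mount('top');goto((0,-60,120),[(0,1,0),(1,0,0),(0,0,-1)])"
```

```text
side rect own mm [-1.  14.3] [78.8 95.3] 89.04
[[-49.29999923706055, -24.299999237060547], [46.0, -25.899999618530273], [47.29999923706055, 53.0], [-48.0, 54.5]]Traceback (most recent call last):
  File "<string>", line 3, in <module>
    mount();mount('top');goto((0,-60,120),[(0,1,0),(1,0,0),(0,0,-1)])
            ~~~~~^^^^^^^
  File "h.py", line 38, in mount
    c=max(cv2.findContours(k,cv2.RETR_EXTERNAL,cv2.CHAIN_APPROX_NONE)[0],key=cv2.contourArea)[:,0]
      ~~~^^^^^^^^^^^^^^^^^^^^^^^^^^^^^^^^^^^^^^^^^^^^^^^^^^^^^^^^^^^^^^^^^^^^^^^^^^^^^^^^^^^^
ValueError: max() iterable argument is empty
```

>>> drive_tool --targets '[[[0, 0, 0, 2.1, 0, -2.1, 0.0], [0, 0, 0, 2.1, 0, -2.1, 0.0], [0, 0, 0, 1, 0, -3, 0.2], [0, -9, 0, 0, 0, -2, 0.5], [0, -9, 0, 0, 0, -2, 0.5], [0, -9, 0, 0, 0, 0, 0.5], [0, -9, 0, 0, 0, 0, 0.5], [0, -9, 0, 0, 0, 0, 0.5], [0, 0, 0, -3, 0, 0, 0.5], [0, 0, 0, -3, 0, 0, 0.5], [0, 0, 0, 0, 0, 0, 0.5]]]'

```text
t: 21.68
eef_pos: [0.5549, 0.0538, 0.1727]
tcp_rot: [-0.0, 0.676, 0.737, -0.0]
ft_force: [0.7, -0.1, 0.2]
gripper_width: 0.0456
grasp_force: 0.0
```

```bash
python3 -c "
from h import *
mount();goto((-1,-52,15),[(0,1,0),(1,0,0),(0,0,-1)])"
```

```text
side rect own mm [-0.7 12.4] [81.6 96.6] 89.73
[[-49.099998474121094, -28.200000762939453], [47.5, -28.600000381469727], [47.79999923706055, 53.0], [-48.79999923706055, 53.5]]
t 21.73 own pos mm [ 1.000e-01 -6.180e+01  1.727e+02] q [0.09 0.26 1.79 0.   1.09 0.01] F [-0.8  0.7 -0.2] w 0.0458 gf 0.0
 tool axes in own (cols) [[0.002, 1.0, -0.0], [1.0, -0.002, 0.0], [0.0, -0.0, -1.0]]
 shift cm [ 0.98 -0.11 15.77]
 turn deg [-0.  -0.  -0.1]  shift in goal axes [ 0.98 -0.11 15.77]
```

>>> drive_tool --targets '[[[0, 0, 0, 0.4, 0, 4, 0.5], [0, 0, 0, 0.4, 0, 4, 0.5], [0, 0, 0, 0, 0, 4, 0.5], [0, 0, 0, 0, 0, 2.5, 0.5], [0, 0, 0, 0, 0, 1.2, 0.5], [0, 0, 0, 0, 0, 0, 0.5]]]'

```text
t: 22.48
eef_pos: [0.554, 0.0631, 0.0153]
tcp_rot: [-0.0, 0.676, 0.737, -0.0]
ft_force: [0.3, 0.3, 0.0]
gripper_width: 0.0459
grasp_force: 0.0
```

>>> drive_tool --targets '[[[0, 0, 0, 0.5, 0, 0, 0.5], [0, 0, 0, 0.5, 0, 0, 0.5], [0, 0, 0, 0.5, 0, 0, 0.5], [0, 0, 0, 0.5, 0, 0, 0.5], [0, 0, 0, 0.5, 0, 0, 0.5], [0, 0, 0, 0.5, 0, 0, 0.5], [0, 0, 0, 0.5, 0, 0, 0.5], [0, 0, 0, 0, 0, 0, 0.5]]]'

```text
t: 23.48
eef_pos: [0.5512, 0.0981, 0.0156]
tcp_rot: [-0.0, 0.676, 0.737, -0.0]
ft_force: [-0.6, 0.1, 0.4]
gripper_width: 0.0454
grasp_force: 0.0
```

```bash
python3 -c "
from h import *
mount();state();look()" | sed -n '1,4p;32,58p'
```

```text
side rect own mm [-0.4 28. ] [79.7 97.9] 88.45
[[-50.400001525878906, -10.600000381469727], [47.5, -13.199999809265137], [49.599998474121094, 66.5], [-48.20000076293945, 69.0999984741211]]
t 23.52 own pos mm [  0.2 -18.3  15.6] q [0.17 0.47 1.9  0.   0.77 0.09] F [ 0.2  0.3 -0.7] w 0.0459 gf 0.0
 tool axes in own (cols) [[-0.0, 1.0, -0.0], [1.0, 0.0, 0.0], [0.0, -0.0, -1.0]]
194 WWWWW........WWWWWWW.......kkk..............................WWW...WWWW
196 WWWWWWWWWWWWWWWWWWWWW......kkk................................WW......
198 WWWWWWWWWWWWWWWWWWWWWW.....kkk..................................WWWWWW
200 .WWWWWWWWWWWWWWWWW.WWW.....kkkkk.kkk..................................
202 ............................kkkkkkkkk.WWWWWWW.........................
204 ............................kkkkkkkkk.WWWWWWWWW.............kkkkkkkkkk
206 ............................kkkkkkkkk.WWWWWWWWW........WW..kkkkkkkkkkk
208 .....................kk.....kkkkkkkkk.WWWWWWWWW.......WWWW.kkkkkkkkkkk
210 ....................kkk.....kkkkkkkkk.WWWWWWWWW...........kkkkkkkkkkkk
212 ...................kkkkk....kkkkkkkkk.WWWWW
[... 602 characters left out ...]
oooooooo......kkkkkkkkkkk
230 ........kkk.oooooooooooooooooooooooooooooooooooooooo......kkkkkkkkkkkk
232 ......kk.....WWWWWWWWW............ooooooooooooooooo......kkkkkkkkkkkkk
234 WWWW...WWWWWWW..........WWWWWWWWWWWWWWWWWW..............kkkkkkkkkkkkkk
236 WWWWWWWWWWWWWWWWWWWWWWWWWWWWWWW..............WWWWW.....kkkkkkkkkkkkkkk
238 WWWWWWWWWWWWWWWWWWWWWWWWWWWWWWWWWWWWWWWWWWWWWW........kkkkkkkkkkkkkkkk
240 .WWWWWWWWWWWWWWWWWWWWWWWWWWWWWWWWWWWWWWWWWWWWWWWWWWWW.kkkkkkkkkkkkkkkk
242 .....WW...WWWWWWWWWWWWWWWWWWWWWWWWWWWWWWWWWWWWWWWWWW..kkkkkkkkkkkkkkkk
244 kkkkkkkkkkk..............WW....WWWWWWWWWWWWWWWWWWWWW..kkkkkkkkkkkkkkkk
246 kkkkkkkkkkkkkkkkkkkkkkkkkkkkkkk.............WWWW.W....kkkkkkkkkkkkkkkk
```

>>> drive_tool --targets '[[[0, 0, 0, 0.4, 0, 0, 0.5], [0, 0, 0, 0.4, 0, 0, 0.5], [0, 0, 0, 0.4, 0, 0, 0.5], [0, 0, 0, 0.4, 0, 0, 0.5], [0, 0, 0, 0.4, 0, 0, 0.5], [0, 0, 0, 0.4, 0, 0, 0.5], [0, 0, 0, 0.2, 0, 0, 0.5], [0, 0, 0, 0, 0, 0, 0.5]]]'

```text
t: 24.58
eef_pos: [0.5491, 0.1238, 0.0157]
tcp_rot: [-0.0, 0.676, 0.737, 0.0]
ft_force: [-0.5, 0.2, -0.3]
gripper_width: 0.0461
grasp_force: 0.0
```

>>> drive_tool --targets '[[[0, 0, 0, 0.15, 0, 0, 0.5], [0, 0, 0, 0.1, 0, 0, 0.5], [0, 0, 0, 0, 0, 0, 0.5]]]'

```text
t: 24.95
eef_pos: [0.5489, 0.1261, 0.0157]
tcp_rot: [-0.0, 0.676, 0.737, 0.0]
ft_force: [-0.7, 0.3, -1.2]
gripper_width: 0.0459
grasp_force: 0.0
```

>>> drive_tool --targets '[[[0, 0, 0, 0.1, 0, 0, 0.5], [0, 0, 0, 0.1, 0, 0, 0.5], [0, 0, 0, 0, 0, 0, 0.5]]]'

```text
t: 25.32
eef_pos: [0.5488, 0.1277, 0.0157]
tcp_rot: [0.0, 0.676, 0.737, -0.0]
ft_force: [0.8, -3.9, -0.2]
gripper_width: 0.046
grasp_force: 2.2
```

>>> drive_tool --targets '[[[0, 0, 0, 0.1, 0, 0, 0.5], [0, 0, 0, 0, 0, 0, 0.5]]]'

```text
t: 25.58
eef_pos: [0.5488, 0.1279, 0.0157]
tcp_rot: [0.001, 0.675, 0.737, -0.001]
ft_force: [1.5, -10.9, 0.8]
gripper_width: 0.0463
grasp_force: 4.9
```

```bash
python3 -c "
from h import *
mount();state();look()" | sed -n '1,4p;38,58p'
```

```text
side rect own mm [-0.  49.4] [68.4 93.9] 89.52
[[-47.20000076293945, 15.600000381469727], [46.70000076293945, 14.800000190734863], [47.20000076293945, 83.19999694824219], [-46.70000076293945, 84.0]]
t 25.62 own pos mm [ 0.4 11.7 15.7] q [ 0.23  0.47  1.89 -0.    0.78  0.14] F [ 2.  -8.9  1.5] w 0.0457 gf 4.8
 tool axes in own (cols) [[-0.001, 1.0, 0.0], [1.0, 0.001, -0.002], [-0.002, 0.0, -1.0]]
206 .WWWWWWWW.....WWW.......kkkkkkkkkkkkk.WWWWWW.........WWWW..kkkkkkkkkkk
208 ........................kkkkkkkkkkkkk.WWWWW.........WWWWW..kkkkkkkkkkk
210 ........................kkkkkkkkkkkkk.WWWWWW..........WW..kkkkkkkkkkkk
212 ........................kkkkkkkkkkkkk.WWWWWW..............kkk.........
214 .................kk.....kkkkkkkkkkkk..WWWWWW.............kkkkk...ooooo
216 ................kkk......kkkkkkkkkkkk...................kkk........ooo
218 ...............kkkkk.....kkkkkkkkkkkkkkkkkkkk.......kkkkkkk.........WW
220 ..............k.ooooo....o.......kkkkkkkkkkkk.......kkkkkkk...........
222 .............k..oooooooooooooooooooooooooooooo.......kkkkkkkkkkkkkkkkk
224 ...........kk.oooooooo
[... 173 characters left out ...]
ooooooo.......kkkkkkkkkkk
230 ........kkoooooooooo......................oooooooooo......kkkkkkkkkkkk
232 ......kk.oooooooooooo...................ooooooooooo......kkkkkkkkkkkkk
234 WWW...........oooooooooo............oooooooooooooo......kkkkkkkkkkkkkk
236 WWWWWWWWWWWWWWWWWWWWWWW..........oooooooooooooooo......kkkkkkkkkkkkkkk
238 WWWWWWWWWWWWWWWWWWWWWWWWWWWWWWWWWWWWWWWWWWWWWW........kkkkkkkkkkkkkkkk
240 WWWWWWWWWWWWWWWWWWWWWWWWWWWWWWWWWWWWWWWWWWWWWWWWWWWWW.kkkkkkkkkkkkkkkk
242 .....WW....WWWWWWWWWWWWWWWWWWWWWWWWWWWWWWWWWWWWWWWWW..kkkkkkkkkkkkkkkk
244 kkkkkkkkkkk..............WW...WWWWWWWWWWWWWWWWWWWWWW..kkkkkkkkkkkkkkkk
246 kkkkkkkkkkkkkkkkkkkkkkkkkkkkkkk.............WWW.WWW...kkkkkkkkkkkkkkkk
```

The mount is against the fence, at finger y 11.7 as predicted and with about 10 N. I back off and rise away.

>>> drive_tool --targets '[[[0, 0, 0, -0.1, 0, 0, 0.5], [0, 0, 0, -0.2, 0, 0, 0.5], [0, 0, 0, -1.5, 0, 0, 0.5], [0, 0, 0, 0, 0, -4, 0.5], [0, 0, 0, 0, 0, -5, 0.5], [0, 0, 0, -5, 0, -3, 0.5], [0, 0, 0, -5, 0, 0, 0.5], [0, 0, 0, -6, 0, 0, 0.5], [0, 0, 0, -6, 0, 0, 0.5], [0, 0, 0, -6, 0, 0, 0.5], [0, 0, 0, 0, 0, 0, 0.5]]]'

```text
t: 27.05
eef_pos: [0.5742, -0.1721, 0.1356]
tcp_rot: [0.0, 0.677, 0.736, -0.0]
ft_force: [-0.1, 0.4, 0.3]
gripper_width: 0.046
grasp_force: 0.0
```

Run:
```python
from h import *
mount();mount("top")
r=ctrl.read_camera("top");q=ctrl.read_camera("side")
cv2.imwrite("pics/end.png",np.hstack([cv2.resize(r["image"][140:290,110:290],(400,333)),cv2.resize(q["image"][160:310,190:370],(400,333))]))
h=cv2.cvtColor(r["image"],cv2.COLOR_BGR2HSV);red=((h[...,0]<6)|(h[...,0]>174))&(h[...,1]>170)&(h[...,2]>100)
ys,xs=np.nonzero(red[190:225,275:305]);p=onz(r,(xs.mean()+275,ys.mean()+190),.0705);print("knob own",B.inv().apply(p-T)*1e3)
```

```text
side rect own mm [-0.5 49.2] [67.9 94.6] 89.94
[[-47.900001525878906, 15.300000190734863], [46.70000076293945, 15.199999809265137], [46.79999923706055, 83.0999984741211], [-47.79999923706055, 83.19999694824219]]
top rect own mm [ 3.  55.7] [89.8 71. ] 0.27
[[-42.099998474121094, 91.0], [-41.70000076293945, 20.0], [48.0, 20.399999618530273], [47.70000076293945, 91.4000015258789]]
knob own [nan nan nan]<stdin>:6: RuntimeWarning: Mean of empty slice.
  ret = ret.dtype.type(ret / rcount)
```

View pics/end.png

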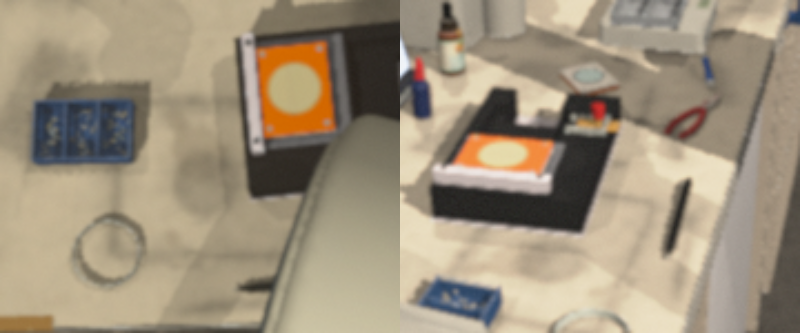

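The mount lies orange-up and square against the fence: in the top view its edge is at 91 mm against the fence face at 92 mm, and it is turned 0.3°. The knob is still out at side px ≈(280,209), against (270,208) when closed, and the bystanders are untouched. Handing in.

```bash
python3 -c "
from station import ctrl
print(ctrl.sign_off())"
```

```text
the job is handed in; nothing more can be done
None
```

I handed the job in at about 27 s: the latch is out at its stop, and the mount lies orange back up, square against the fence, with the robot clear and the other things left where they were; the hand-in returned no verdict.

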